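# Hold the white reference slide flush on the tilted reader head

### The job

The reflectance reader needs its white reference: lift the lid off the desiccator jar by its knob and set it down flat, right way up, on clear bench, then take the reference slide out by its orange fin. Bring it white face down to the tilted reader head, centre it over the orange-ringed port, tilt it to match the sloping face and press gently until the springy ring is pushed in and the slide lies flush on the head, and finish while still gripping it and holding it there. Drop neither lid nor slide, do not push the head out of its set angle, and leave the other things on the bench where they are.

Things in the scene. Friction and masses are not known exactly. Their poses are not given: they have to be found in the camera images.
- jar: Round clear glass desiccator jar, fixed to the bench: outside diameter 166 mm at the rim and 156 mm below, inside diameter 146 mm at the rim, rim 86 mm above the bench. Inside, 44 mm above the bench, a white perforated plate carries the slide; blue drying beads below. Origin: centre of the underside.
- lid: Loose clear glass lid with blue knob, 0.28 kg. Heights from its origin (centre of the underside; 81 mm above the bench while on the jar): spigot dia 134 mm from 0 to 5 mm, 6 mm play in the jar; flange dia 166 mm, 5 to 11 mm; low dome to 22 mm; knob on the axis: neck dia 20 mm to 34 mm, head dia 34 mm from 38 to 52 mm, top at 56 mm. z up along the knob.
- slide: White reference slide, about 85 g, white face down on the jar's plate: 80 mm (x) by 60 mm (y) by 8 mm thick, black back. On it an orange grip fin, 44 mm along x, 12 mm thick in y, from 8 to 34 mm above the white face; pinch it across y. Origin: centre of the white face; z out of the back, along the fin. In a light grip (5 N) it swings about the pinch line when pressed on.
- reader: Reflectance reader, fixed: white base 190 mm (x) by 200 mm (y), 26 mm high; two yoke arms with black lock knobs (228 mm over the knobs, tops at 146 mm); between them the tilting head, 128 by 148 mm, white with a green band and black face, tilt axis along y 112 mm above the bench. Origin: centre of the underside; front (display, keys) to its -x, roughly to the robot.
- port (a point): Port centre, level with the head's flat black face, 32 mm from the tilt axis. z: outward normal; y along the tilt axis; x up the slope. The face leans to the reader's front by 0.2 to 0.55 rad, locked by friction (yields only to a hard push). A springy orange ring, outside dia 44 mm, stands 5 mm proud of the face; about 10 N pushes it in level with the face.
- bottle_a: Bystander: white bottle with blue cap, diameter 60 mm, 125 mm high. Origin: centre of the underside. Leave alone.
- bottle_b: Bystander: green bottle with blue cap, diameter 52 mm, 105 mm high. Origin: centre of the underside. Leave alone.
- amber: Bystander: amber jar with white cap, diameter 48 mm, 90 mm high. Origin: centre of the underside. Leave alone.
- rack: Bystander: blue tube rack, 105 mm (x) by 190 mm (y), 33 mm high, tube caps to 45 mm. Origin: centre of the underside. Leave alone.
- microplate: Bystander: clear well plate, 86 mm (x) by 128 mm (y), 15 mm high. Origin: centre of the underside. Leave alone.
- tipbox: Bystander: white and blue pipette tip box, 85 mm (x) by 125 mm (y), 69 mm high. Origin: centre of the underside. Leave alone.
Things that resemble listed ones, but are neither listed nor needed, are in the scene too. Leave any brown or pink look-alike of the lid alone.

How it is judged:
By the outcome, as a careful person would: the job done as asked, in the order asked, and still so for the second after the job is handed in, while the arm keeps its last pose, push and grip.
It also fails if it takes over 64 s, if anything falls off the work surface, if the arm or the gripper's body presses on something with over 40 N, if the wrist force passes 120 N, or if a joint passes its speed limit or range.

### The arm

A 6-joint arm with a two-finger parallel gripper is mounted at the origin on the work surface. World frame = base frame: x ahead of the robot, y to its left, z up, the work surface at z = 0. Lengths are in m, angles in rad, forces in N, time in s.
With the tool pointing down it reaches from about 0.325 to 0.775 m from the base axis. Payload 9.3 kg.
Tool frame: the origin (TCP) lies between the finger pads, 19 mm behind the fingertips; this is the grasp point; z points along the fingers, y is the line along which they close (so a half turn about z gives the same grasp; the last joint's range is limited). The gripper opens to 85 mm and grips with 20 to 120 N. Pads are 22 mm wide; open, the fingers measure 114 mm over their backs; the gripper's body (76 mm by 85 mm) begins 54 mm behind the grasp point. The pads swing forward as they close: fully open they stand 13 mm farther back than shut.
Start: joints at [1.127, 0.259, 0.021, 1.334, 0, 1.418], TCP at [0.158, 0.527, 0.25] pointing down, gripper open.
Joint ranges: [-3.04, 3.04], [-0.91, 1.82], [-1.04, 1.36], [-1.92, 1.95], [-1.52, 1.45], [-3.14, 3.14]. Speed limits (rad/s): [2.22, 2.22, 2.79, 3.14, 3.14, 3.14].

### API

Orientations are given as a unit quaternion [w, x, y, z].
In Python, from rig import robot gives the robot as it stands. The module is installed in compiled form; this text tells all that it offers.
- The arm moves only by the shell command python3 -m handwheel 'ROWS' [FORCE]. ROWS is a JSON object whose one key "commands" holds a list of rows, each a list of 3 entries, a list of its own where there are three numbers: the shift along the tool's x, y, z in units of 30 mm (1.0 is 30 mm), then the turn about the tool's z in units of 5 degrees (1.0 is 5 degrees), then the opening, from 0 (shut) to 1 (fully open). A call has 1 to 12 rows; each row shifts and turns the commanded pose from where the row before left it, along the tool's axes as they then stand; what a row does not reach is not made up. A row lasts 1/12 s, in which the tool goes at most 41.7 mm and 7.16 degrees, less where a joint would pass 70% of its speed; a pose out of reach is approached as far as the arm can. A call is refused whole if a number of a shift passes 1 or a number of a turn 1, either way. A call with a gripper value outside its range is refused whole. The fingers move at their own pace and stop on an object; FORCE is the grip in N (left out, the last holds). Time passes only in rows, so rows that do not move let the fingers close. It gives the time, the measured TCP pose, the force, the opening and the grip force at its end, in the units of the state.
- robot.observe(): the state, without advancing time (a new reading comes with each control period).
- robot.snapshot(name): name is "side" or "top"; returns (picture, depth): 400x640x3 uint8, red, green, blue; 400x640 float32, m along the optical axis (not along the pixel's ray), 0 where there is no reading.
- robot.calibration(name): a dict with "fx", "fy", "cx", "cy" (pixels), "dist_coeffs" ([k1, k2, p1, p2, k3] as OpenCV has them; the pictures are not rectified), "R" (3x3) and "t" (3): a world point X has camera coordinates R X + t. Camera axes: x right, y down, z forward; pixel columns grow to the right and rows downward; lengths in m; the calibration is good to about 2 mm. A picture is of the moment at which its call begins. calibration takes no time and is no camera call.
- robot.close_job(): hands the job in; it is judged then, once.
The state is a dict: "time": time; "q": joint angles; "qvel": joint speeds; "effort": joint torques, N m; "tcp_pos": TCP position; "eef_rot": TCP orientation; "ft_force": force on the tool from outside, world axes, zero at the start; "torque": the same for the moment, N m; "width": finger opening in m; "grip_force": force on a finger pad.
Only numpy, scipy, OpenCV 4.12 (cv2) and the standard library are available. Lean on these libraries where they do the work, as an engineer would, in place of code of your own. Each camera call takes 0.05 s, during which the arm holds its last target. There are 200 camera calls.

## Working session

There is one attempt and no reset: what is moved stays moved. The work goes in short steps, Python scripts to look and compute and a shell command to move; the robot and the scene stay as the last step left them, time stands still between calls to the robot, and variables do not carry over. Pictures are saved under pics/ and viewed, at most 12 in all, crops included, and the job is handed in when it is done.

```bash
mkdir -p pics; ls
python3 - <<'E'
from rig import robot
import cv2,numpy as np
print({k:np.round(v,3).tolist() for k,v in robot.observe().items()})
for n in("side","top"):
    p,d=robot.snapshot(n); cv2.imwrite(f"pics/{n}0.png",p[:,:,::-1]); np.savez(f"{n}0.npz",p=p,d=d)
    c=robot.calibration(n); print(n,{k:np.round(v,4).tolist() for k,v in c.items()}, (d>0).mean())
E
```

```text
pics
{'time': 0.0, 'q': [1.127, 0.259, 0.021, 1.334, 0.0, 1.418], 'qvel': [0.001, -0.001, 0.0, 0.001, -0.0, 0.0], 'effort': [0.0, -55.564, 34.453, 0.014, -0.0, 0.0], 'tcp_pos': [0.158, 0.527, 0.249], 'eef_rot': [-0.0, 0.145, 0.989, -0.001], 'ft_force': [-0.106, 0.353, 0.123], 'torque': [-0.079, -0.0, 0.006], 'grip_force': 0.0, 'width': 0.086}
side {'fx': 362.997, 'fy': 362.997, 'cx': 316.8747, 'cy': 197.098, 'dist_coeffs': [0.0132, 0.0, 0.0, 0.0, 0.0], 'R': [[0.9628, -0.2696, 0.0172], [-0.1534, -0.5982, -0.7865], [0.2223, 0.7547, -0.6173]], 't': [-0.4995, 0.164, 1.254]} 0.996421875
top {'fx': 389.2933, 'fy': 389.2933, 'cx': 320.2557, 'cy': 195.9316, 'dist_coeffs': [-0.0986, 0.0, 0.0, 0.0, 0.0], 'R': [[-0.027, -0.9996, -0.0124], [-0.9806, 0.0289, -0.1938], [0.1941, 0.007, -0.981]], 't': [-0.0067, 0.5457, 1.4347]} 0.99623046875
```

View pics/side0.png

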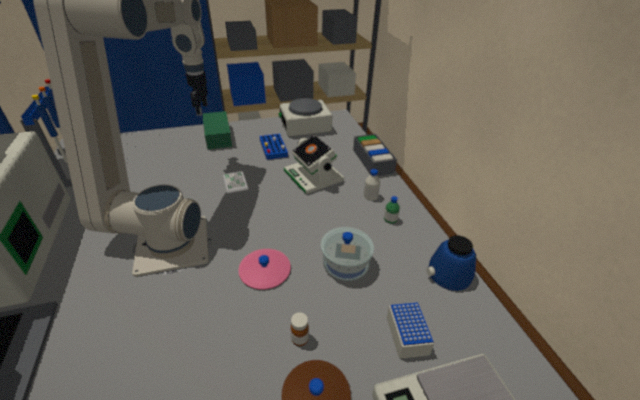

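View pics/top0.png

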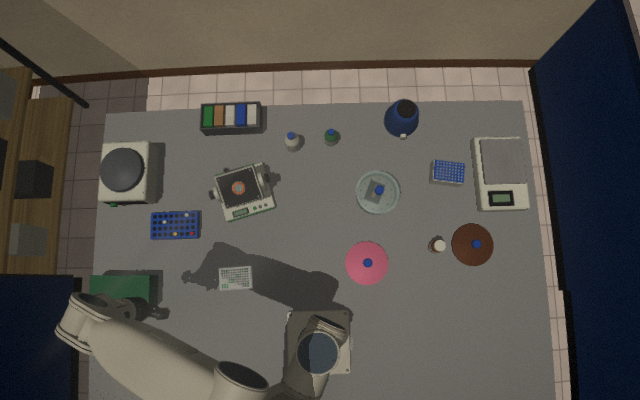

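The side view shows the jar at (347,255) with its knob at (348,237), the pink look-alike at (265,268), the brown one at (316,390) and the reader at (314,165). In the top view the jar is at (378,192), its knob at (380,190), and the reader's port at (238,188).

```bash
cat > h.py <<'E'
import numpy as np,cv2
from rig import robot
from scipy.spatial.transform import Rotation as Ro
C={n:robot.calibration(n) for n in("side","top")}
for c in C.values():
    c["K"]=np.array([[c["fx"],0,c["cx"]],[0,c["fy"],c["cy"]],[0,0,1]]);c["D"]=np.array(c["dist_coeffs"],float);c["R"]=np.array(c["R"]);c["t"]=np.array(c["t"])
def ray(n,uv):
    c=C[n];u=cv2.undistortPoints(np.array(uv,float).reshape(-1,1,2),c["K"],c["D"])[:,0]
    d=np.c_[u,np.ones(len(u))]@c["R"]; return -c["R"].T@c["t"],d   # d has unit optical depth
def plane(n,uv,z):
    o,d=ray(n,uv);return o+d*((z-o[2])/d[:,2])[:,None]
def tri(a,b):  # side px, top px -> point, gap
    o1,d1=ray("side",a);o2,d2=ray("top",b);d1=d1[0];d2=d2[0]
    s=np.linalg.lstsq(np.c_[d1,-d2],o2-o1,rcond=None)[0];p,q=o1+s[0]*d1,o2+s[1]*d2
    return (p+q)/2,np.linalg.norm(p-q)
def proj(n,X):
    c=C[n];return cv2.projectPoints(np.array(X,float).reshape(-1,3),cv2.Rodrigues(c["R"])[0],c["t"],c["K"],c["D"])[0][:,0]
def cloud(n,d):
    v,u=np.mgrid[0:400,0:640];o,r=ray(n,np.c_[u.ravel(),v.ravel()]);return (o+r*d.ravel()[:,None]).reshape(400,640,3)
def snap(n,tag):
    p,d=robot.snapshot(n);cv2.imwrite(f"pics/{n}{tag}.png",p[:,:,::-1]);np.savez(f"{n}{tag}.npz",p=p,d=d);return p,d
def mask(p,lo,hi): return cv2.inRange(cv2.cvtColor(p,cv2.COLOR_RGB2HSV),lo,hi)
def blobs(m,box=None,amin=8):
    if box: k=np.zeros_like(m);k[box[1]:box[3],box[0]:box[2]]=1;m=m*k
    n,l,s,c=cv2.connectedComponentsWithStats(m);return [(np.round(c[i],2).tolist(),int(s[i,4])) for i in range(1,n) if s[i,4]>=amin]
def st():
    s=robot.observe();w,x,y,z=s["eef_rot"];R=Ro.from_quat([x,y,z,w]).as_matrix();return s,np.array(s["tcp_pos"]),R
def rel(T):
    s,p,R=st();print("t",s["time"],"tcp",p.round(4),"yaw_y",np.degrees(np.arctan2(R[1,1],R[0,1])).round(2),"units",(R.T@(np.array(T)-p)/.03).round(3))
E
python3 - <<'E'
from h import *
S=np.load("side0.npz");T=np.load("top0.npz")
blue=((105,150,60),(125,255,255));org=((5,120,80),(18,255,255))
print("blue side",blobs(mask(S["p"],*blue),(330,225,365,250),3),"top",blobs(mask(T["p"],*blue),(355,170,400,215),3))
print("org side",blobs(mask(S["p"],*org),(290,130,345,170),3),"top",blobs(mask(T["p"],*org),(210,165,270,215),3))
print("org jar",blobs(mask(S["p"],*org),(320,230,375,280),2),blobs(mask(T["p"],*org),(355,170,400,215),2))
for n,q in(("pink",(368,264)),("brown",(472,244)),("plate",(235,278)),("rack",(175,225)),("amber",(440,245)),("tip",(449,172)),("ba",(292,141)),("bb",(331,136)),("bluejug",(402,118)),("base",(318,345)),("green",(130,290))):
    print(n,plane("top",q,0.03)[0].round(3))
for n,D,b in(("top",T,(215,165,265,212)),("side",S,(293,135,340,170))):
    P=cloud(n,D["d"]);g=D["p"][b[1]:b[3],b[0]:b[2]];X=P[b[1]:b[3],b[0]:b[2]]
    print(n,(X[::4,::5,2]*1000).astype(int))
E
python3 - <<'E'
import cv2,numpy as np
a=cv2.imread("pics/side0.png");b=cv2.imread("pics/top0.png")
t=[cv2.resize(i[y:y+60,x:x+80],(400,300),interpolation=cv2.INTER_CUBIC) for i,x,y in((a,275,128),(b,200,160),(a,305,225),(b,338,160))]
cv2.imwrite("pics/crop0.png",np.vstack([np.hstack(t[:2]),np.hstack(t[2:])]))
E
```

```text
blue side [([347.14, 236.81], 77)] top [([378.78, 189.65], 51)]
org side [([310.58, 148.49], 57)] top [([237.75, 187.96], 56)]
org jar [] []
pink [ 0.284 -0.195  0.03 ]
brown [ 0.345 -0.599  0.03 ]
plate [0.244 0.308 0.03 ]
rack [0.451 0.548 0.03 ]
amber [ 0.346 -0.474  0.03 ]
tip [ 0.631 -0.534  0.03 ]
ba [0.778 0.085 0.03 ]
bb [ 0.794 -0.072  0.03 ]
bluejug [ 0.863 -0.363  0.03 ]
base [-0.006  0.001  0.03 ]
green [0.203 0.719 0.03 ]
top [[ -2   1  -5  -2  -2   1   1 131  28  27]
 [  1   1  21  -1 130 154 156 162  28  27]
 [  1   1 147 157 156 169 157 162 144 140]
 [160 159 159 161 158 154 156 148 143 146]
 [  0 159 158 155 152 149 146 145 140 141]
 [  0 153 149 148 147 146 143 141 135  96]
 [146 147 142 139 142 141 139 132 132 125]
 [140 133 140 138 138 134 132 130 126 120]
 [111 110 137 133 127 132 132 122 119 121]
 [  5  79 131 123 124 119 115 109  24  29]
 [ -1   4 126 117 104  27  23  26  26  33]
 [  2   0  24  29  23  24  30  25  21  26]]
side [[ 11   2  -5   1 163   0   0   0   4  -2]
 [  0   0 144 149 159 165   2   0  -1   0]
 [ -1 131 142 145 149 155 165  -2  -1   0]
 [ -2 128 132 145 147 148 156 163   5   0]
 [116 123 129 137 144 146 151 153 151   0]
 [ 95 118 124 131 134 143 141 145 132   0]
 [  0 105 116 124 132 132 139 138 113   0]
 [  0  33 107 117 120 120 120 127   0  -4]
 [ 23  23  71 111 105 105 112 115  -1  -3]]
```

View pics/crop0.png

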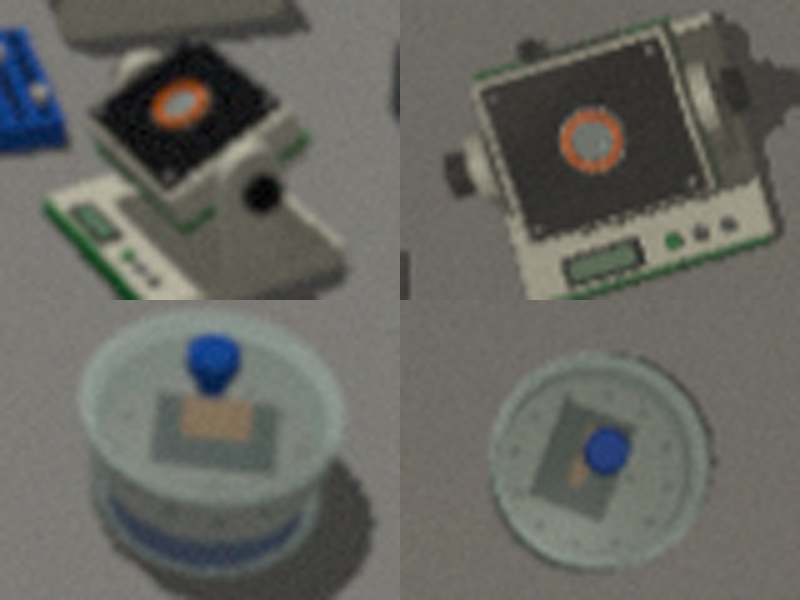

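The crops show the reader's black face with its ring clearly, in the side crop at about (310.5,148.5) in full-picture pixels and in the top crop at (238,188). The knob head and the slide with its fin show through the glass.

Run:
```python
from h import *
S=np.load("side0.npz");T=np.load("top0.npz")
k,g=tri((347.14,236.81),(378.78,189.65));print("knob blob",k.round(4),g.round(4))
# jar rim centre in both views from lid/jar depth at rim height
pts=[]
for n,D,b in(("top",T,(345,160,410,225)),):
    X=cloud(n,D["d"])[b[1]:b[3],b[0]:b[2]].reshape(-1,3);X=X[(X[:,2]>.07)&(X[:,2]<.1)];u=proj(n,X).astype(np.float32)
    (c,r)=cv2.minEnclosingCircle(u);print("rim px",c,r,"centre@0.09",plane(n,c,.09).round(4), len(X), X.mean(0).round(4))
p,g=tri((310.58,148.49),(237.75,187.96));print("ring",p.round(4),g.round(4))
N=[]
for n,D,b in(("top",T,(212,163,265,214)),("side",S,(290,133,342,172))):
    hsv=cv2.cvtColor(D["p"],cv2.COLOR_RGB2HSV);m=np.zeros((400,640),np.uint8)
    m[b[1]:b[3],b[0]:b[2]]=((hsv[...,2]<75))[b[1]:b[3],b[0]:b[2]]*255
    l=cv2.connectedComponentsWithStats(m);i=1+l[2][1:,4].argmax();mm=(l[1]==i).astype(np.uint8)
    hull=cv2.convexHull(cv2.findContours(mm,0,1)[0][0]);q=cv2.minAreaRect(hull)
    er=cv2.erode(mm,np.ones((3,3)));X=cloud(n,D["d"])[er>0];
    for _ in range(4):
        c=X.mean(0);nv=np.linalg.svd(X-c)[2][2];nv*=np.sign(nv[2]);e=(X-c)@nv;X=X[abs(e)<2.5*e.std()+1e-4]
    print(n,len(X),"c",c.round(4),"n",nv.round(4),"tilt",np.arccos(nv[2]).round(3),"rms",e.std().round(4),"az",np.degrees(np.arctan2(nv[1],nv[0])).round(2),"ring above",((p-c)@nv).round(4))
    ap=cv2.approxPolyDP(hull,4,True)[:,0];print(ap.tolist())
    o,d=ray(n,ap);Q=o+d*(((c-o)@nv)/(d@nv))[:,None];E=np.roll(Q,-1,0)-Q
    print(Q.round(3).tolist(),np.linalg.norm(E,axis=1).round(3),np.degrees(np.arctan2(E[:,1],E[:,0])).round(1))
```

```text
knob blob [ 0.5476 -0.2364  0.126 ] 0.0007
rim px (377.5, 191.5) 22.327213287353516 centre@0.09 [[ 0.5486 -0.2366  0.09  ]] 948 [ 0.5447 -0.2345  0.0953]
ring [0.566  0.2755 0.1437] 0.0006
top 738 c [0.5683 0.2733 0.1416] n [-0.4006 -0.1095  0.9097] tilt 0.428 rms 0.0026 az -164.72 ring above 0.0026
[[251, 168], [260, 197], [227, 207], [217, 178]]
[[0.633, 0.224, 0.164], [0.535, 0.198, 0.118], [0.501, 0.32, 0.118], [0.6, 0.347, 0.164]] [0.112 0.126 0.113 0.128] [-165.5  105.5   15.2  -74.9]
side 342 c [0.5717 0.2818 0.1363] n [-0.3278  0.3018  0.8953] tilt 0.462 rms 0.0175 az 137.36 ring above 0.0065
[[335, 133], [329, 149], [308, 165], [294, 151], [290, 136]]
[[0.697, 0.354, 0.158], [0.617, 0.187, 0.185], [0.514, 0.118, 0.171], [0.515, 0.364, 0.088], [0.556, 0.642, 0.009]] [0.187 0.125 0.259 0.292 0.354] [-115.6 -146.    89.8   81.7  -63.9]
```

```bash
R='[[-0.82,-0.86,0],0,1]'; python3 -m handwheel '{"commands":[[[-0.82,-0.86,0],0,1],[[-0.82,-0.86,0],0,1],[[-0.82,-0.86,0],0,1],[[-0.82,-0.86,0],0,1],[[-0.82,-0.86,0],0,1],[[-0.82,-0.86,0],0,1],[[-0.82,-0.86,0],0,1],[[-0.82,-0.86,0],0,1],[[-0.82,-0.86,0],0,1],[[-0.82,-0.86,0],0,1],[[-0.82,-0.86,0],0,1],[[-0.82,-0.86,0],0,1]]}' 60
python3 -m handwheel '{"commands":[[[-0.82,-0.86,0],0,1],[[-0.82,-0.86,0],0,1],[[-0.82,-0.86,0],0,1],[[-0.82,-0.86,0],0,1],[[-0.82,-0.86,0],0,1],[[-0.82,-0.86,0],0,1],[[-0.82,-0.86,0],0,1],[[-0.82,-0.86,0],0,1],[[-0.82,-0.86,0],0,1],[[-0.82,-0.86,0],0,1],[[-0.82,-0.86,0],0,1],[[0,0,0],0,1]]}'
python3 -c "
from h import *
rel((.5476,-.2364,.126));print(np.round(robot.observe()['q'],2))"
```

```text
time: 1.1
tcp_pos: [0.3519, 0.144, 0.25]
eef_rot: [0.0, 0.145, 0.989, 0.0]
ft_force: [1.3, 1.3, 0.5]
width: 0.0855
grip_force: 0.0
time: 2.1
tcp_pos: [0.5315, -0.2089, 0.2481]
eef_rot: [-0.0, 0.147, 0.989, -0.0]
ft_force: [-1.3, 0.6, -0.1]
width: 0.0853
grip_force: 0.0
t 2.1 tcp [ 0.5315 -0.2089  0.2481] yaw_y 73.15 units [-0.781 -0.72   4.072]
[-0.52  0.3   0.07  1.34 -0.   -0.23]
```

```bash
python3 -m handwheel '{"commands":[[[-0.39,-0.36,0],0,1],[[-0.39,-0.36,0],0,1],[[0,0,0.7],0,1],[[0,0,0.7],0,1],[[0,0,0.7],0,1],[[0,0,0.6],0,1],[[0,0,0.5],0,1],[[0,0,0],0,1]]}'
python3 -c "
from h import *
rel((.5476,-.2364,.126))"
```

```text
time: 2.77
tcp_pos: [0.5444, -0.2302, 0.1507]
eef_rot: [-0.003, 0.145, 0.989, 0.001]
ft_force: [-0.3, 0.4, 0.5]
width: 0.0853
grip_force: 0.0
t 2.7667 tcp [ 0.5444 -0.2302  0.1507] yaw_y 73.34 units [-0.166 -0.169  0.822]
```

```bash
python3 -m handwheel '{"commands":[[[-0.16,-0.17,0.2],0,1],[[0,0,0.3],0,1],[[0,0,0.3],0,1],[[0,0,0],0,1],[[0,0,0],0,1]]}'
python3 -c "
from h import *
rel((.5476,-.2364,.126))"
```

```text
time: 3.18
tcp_pos: [0.5488, -0.2374, 0.1296]
eef_rot: [-0.0, 0.145, 0.989, 0.0]
ft_force: [0.4, 0.4, 0.8]
width: 0.0854
grip_force: 0.0
t 3.1833 tcp [ 0.5488 -0.2374  0.1296] yaw_y 73.33 units [0.046 0.019 0.121]
```

```bash
python3 -m handwheel '{"commands":[[[0.04,0.02,0.18],0,1],[[0,0,0],0,1],[[0,0,0],0,0],[[0,0,0],0,0],[[0,0,0],0,0],[[0,0,0],0,0],[[0,0,0],0,0],[[0,0,0],0,0],[[0,0,0],0,0],[[0,0,0],0,0]]}' 60
python3 -c "
from h import *
rel((.5476,-.2364,.126))"
```

```text
time: 4.02
tcp_pos: [0.5481, -0.2367, 0.1251]
eef_rot: [0.0, 0.145, 0.989, -0.0]
ft_force: [-1.2, 1.1, 5.9]
width: 0.032
grip_force: 59.6
t 4.0167 tcp [ 0.5481 -0.2367  0.1251] yaw_y 73.33 units [ 0.02   0.004 -0.031]
```

```bash
python3 -m handwheel '{"commands":[[[0,0,-0.15],0,0],[[0,0,-0.25],0,0],[[0,0,-0.3],0,0],[[0,0,-0.4],0,0],[[0,0,-0.5],0,0],[[0,0,-0.5],0,0],[[0,0,-0.5],0,0],[[0,0,-0.3],0,0],[[0,0,0],0,0],[[0,0,0],0,0]]}'
python3 - <<'E'
from h import *
rel((.48,0.0,.045))
p,d=snap("side",1);p2,_=snap("top",1)
cv2.imwrite("pics/c1.png",np.hstack([cv2.resize(a,(400,300)) for a in(p[130:310,230:470,::-1],p2[110:290,240:480,::-1])]))
E
```

```text
time: 4.85
tcp_pos: [0.5481, -0.2366, 0.2118]
eef_rot: [0.0, 0.145, 0.989, -0.0]
ft_force: [-0.4, 0.1, -3.0]
width: 0.0319
grip_force: 59.8
t 4.85 tcp [ 0.5481 -0.2366  0.2118] yaw_y 73.34 units [4.44  6.905 5.556]
```

View pics/c1.png

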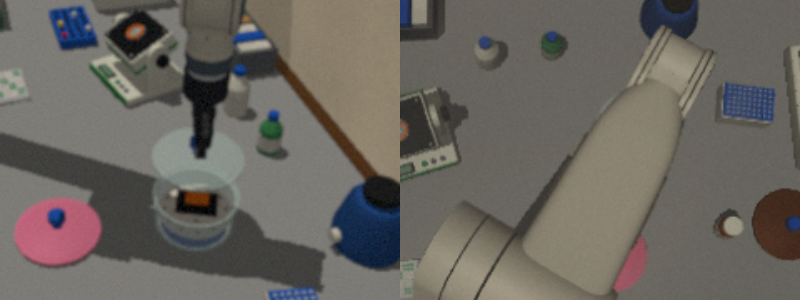

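The lid hangs level from the gripper above the open jar (pan at about (200,155) in the left crop), and the slide with its orange fin shows inside. The weight reading agrees too.

```bash
python3 -m handwheel '{"commands":[[[0.2,0.3,0],0,0],[[0.4,0.6,0],0,0],[[0.4,0.65,0],0,0],[[0.4,0.65,0],0,0],[[0.45,0.65,0],0,0],[[0.45,0.65,0],0,0],[[0.45,0.65,0],0,0],[[0.45,0.65,0],0,0],[[0.4,0.65,0],0,0],[[0.4,0.65,0],0,0],[[0.3,0.5,0],0,0],[[0.14,0.3,0],0,0]]}'
python3 -m handwheel '{"commands":[[[0,0,0.3],0,0],[[0,0,0.6],0,0],[[0,0,0.7],0,0],[[0,0,0.7],0,0],[[0,0,0.7],0,0],[[0,0,0.6],0,0],[[0,0,0.5],0,0],[[0,0,0.4],0,0],[[0,0,0.3],0,0],[[0,0,0],0,0],[[0,0,0],0,0]]}'
python3 -c "
from h import *
rel((.48,0,.0445))"
```

```text
time: 5.95
tcp_pos: [0.4782, 0.0021, 0.2112]
eef_rot: [-0.001, 0.144, 0.99, 0.0]
ft_force: [-0.7, -0.6, -3.4]
width: 0.032
grip_force: 59.9
time: 6.87
tcp_pos: [0.4795, -0.0003, 0.0672]
eef_rot: [-0.001, 0.145, 0.989, -0.0]
ft_force: [0.2, -0.4, -2.0]
width: 0.032
grip_force: 59.8
t 6.8667 tcp [ 4.795e-01 -3.000e-04  6.720e-02] yaw_y 73.31 units [-0.012  0.015  0.756]
```

```bash
python3 -m handwheel '{"commands":[[[0,0,0.2],0,0],[[0,0,0.2],0,0],[[0,0,0.15],0,0],[[0,0,0.08],0,0],[[0,0,0.05],0,0],[[0,0,0.03],0,0],[[0,0,0],0,0],[[0,0,0],0,0]]}'
```

```text
time: 7.53
tcp_pos: [0.4798, -0.0, 0.0464]
eef_rot: [0.0, 0.145, 0.989, 0.0]
ft_force: [-0.2, -1.1, -1.6]
width: 0.0319
grip_force: 59.9
```

```bash
python3 -m handwheel '{"commands":[[[0,0,0.03],0,0],[[0,0,0.03],0,0],[[0,0,0],0,0],[[0,0,0],0,0]]}'
python3 -m handwheel '{"commands":[[[0,0,0.03],0,0],[[0,0,0],0,0],[[0,0,0],0,0]]}'
```

```text
time: 7.87
tcp_pos: [0.4797, -0.0, 0.0445]
eef_rot: [-0.0, 0.145, 0.989, 0.0]
ft_force: [0.4, 0.3, -2.7]
width: 0.0323
grip_force: 59.9
time: 8.12
tcp_pos: [0.4799, -0.0001, 0.0441]
eef_rot: [0.0, 0.145, 0.989, 0.0]
ft_force: [-3.1, -0.5, 5.6]
width: 0.032
grip_force: 60.5
```

```bash
python3 -m handwheel '{"commands":[[[0,0,0],0,0.45],[[0,0,0],0,0.5],[[0,0,0],0,0.6],[[0,0,0],0,0.7],[[0,0,0],0,1],[[0,0,0],0,1],[[0,0,0],0,1],[[0,0,0],0,1],[[0,0,-0.3],0,1],[[0,0,-0.6],0,1],[[0,0,-0.8],0,1],[[0,0,-0.9],0,1]]}'
python3 -m handwheel '{"commands":[[[0,0,-0.9],0,1],[[0,0,-0.9],0,1],[[0,0,-0.9],0,1],[[0,0,-0.9],0,1],[[0,0.8,0],0,1],[[0,0.9,0],0,1],[[0,0.9,0],0,1],[[0,0.9,0],0,1],[[0,0.9,0],0,1],[[0,0.5,0],0,1],[[0,0,0],0,1],[[0,0,0],0,1]]}'
python3 - <<'E'
from h import *
rel((.548,-.236,.25))
p,d=snap("side",2);p2,_=snap("top",2)
cv2.imwrite("pics/c2.png",np.hstack([cv2.resize(a,(400,300)) for a in(p[130:310,230:470,::-1],p2[110:290,240:480,::-1])]))
org=((4,100,60),(20,255,255))
print(blobs(mask(p,*org),(315,220,380,285),2),blobs(mask(p2,*org),(350,160,410,220),2))
blue=((105,150,60),(125,255,255));print(blobs(mask(p,*blue),(240,150,340,260),5),blobs(mask(p2,*blue),(280,170,345,240),5))
E
```

```text
time: 9.12
tcp_pos: [0.4791, 0.0, 0.1224]
eef_rot: [-0.001, 0.145, 0.989, 0.0]
ft_force: [0.9, -0.7, 0.3]
width: 0.0856
grip_force: 0.0
time: 10.12
tcp_pos: [0.5216, 0.1413, 0.2299]
eef_rot: [-0.0, 0.144, 0.99, -0.0]
ft_force: [1.2, 0.3, -0.0]
width: 0.0853
grip_force: 0.0
t 10.1167 tcp [0.5216 0.1413 0.2299] yaw_y 73.44 units [ -4.427 -11.806  -0.669]
[([347.84, 248.17], 118)] [([374.69, 190.4], 52)]
[([276.04, 153.66], 157), ([306.84, 212.43], 49), ([263.59, 257.66], 29)] []
```

View pics/c2.png

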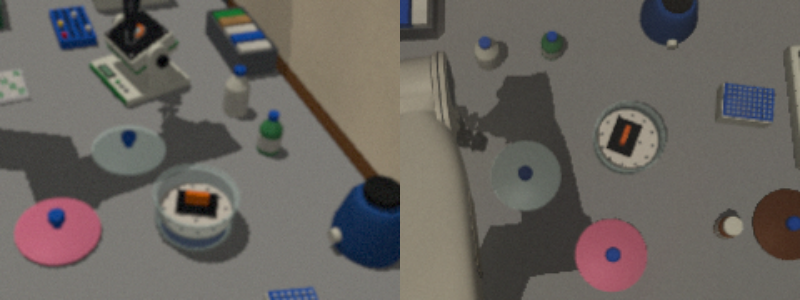

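The lid stands flat and upright on clear bench (left crop (128,148), right crop (525,175)). The slide lies black side up in the jar with its orange fin showing at (625,135) in the right crop.

Run:
```python
from h import *
p2=np.load("top2.npz")["p"];p=np.load("side2.npz")["p"]
print("fin tri",[np.round(x,4) for x in tri((347.84,248.17),(374.69,190.4))])
m=mask(p2,(4,100,60),(20,255,255));k=np.zeros_like(m);k[160:220,350:410]=1;m*=k
hsv=cv2.cvtColor(p2,cv2.COLOR_RGB2HSV);b=((hsv[...,2]<60)&(k>0)).astype(np.uint8)*255
l=cv2.connectedComponentsWithStats(cv2.bitwise_or(b,m));i=1+l[2][1:,4].argmax();b=(l[1]==i).astype(np.uint8)
for nm,mm,z in(("fin",m,.078),("slide",b,.052)):
    yx=np.argwhere(mm>0);X=plane("top",yx[:,::-1],z)[:,:2];c=X.mean(0);u,s,v=np.linalg.svd(X-c);
    r=cv2.minAreaRect((X*1000).astype(np.float32));print(nm,len(X),"mean",c.round(4),"x-axis deg",np.degrees(np.arctan2(v[0,1],v[0,0])).round(1),"rect",np.round(r[0],1),np.round(r[1],1),round(r[2],1),"sizes",(s/np.sqrt(len(X))*np.sqrt(12)).round(4))
# side view fin on its planes
ms=mask(p,(4,100,60),(20,255,255));ks=np.zeros_like(ms);ks[220:285,315:380]=1;yx=np.argwhere((ms*ks)>0);X=plane("side",yx[:,::-1],.066)[:,:2];print("side fin mean@.066",X.mean(0).round(4))
print("lid knob side@.045 ",plane("side",(306.84,212.43),.045).round(4))
```

```text
fin tri [array([ 0.5572, -0.2294,  0.0664]), np.float64(0.0016)]
fin 52 mean [ 0.5556 -0.228 ] x-axis deg 155.2 rect [ 555.7 -228. ] [15.4 47.9] 68.9 sizes [0.0479 0.0154]
slide 288 mean [ 0.5564 -0.2286] x-axis deg 157.0 rect [ 556.6 -228.7] [55.9 77.6] 66.2 sizes [0.0772 0.0561]
side fin mean@.066 [ 0.5566 -0.229 ]
lid knob side@.045  [[ 0.4792 -0.0019  0.045 ]]
```

```bash
python3 -m handwheel '{"commands":[[[-0.33,-0.5,0],0,1],[[-0.4,-0.98,0],0,1],[[-0.4,-0.98,0],0,1],[[-0.4,-0.98,0],0,1],[[-0.4,-0.98,0],0,1],[[-0.4,-0.98,0],0,0.6],[[-0.4,-0.98,0],0,0.5],[[-0.4,-0.98,0],0,0.5],[[-0.4,-0.98,0],0,0.5],[[-0.4,-0.98,0],0,0.5],[[-0.4,-0.98,0],0,0.5],[[-0.3,-0.7,0],0,0.5]]}' 40
python3 -m handwheel '{"commands":[[[0,0,0.6],0.7,0.5],[[0,0,0.8],0.69,0.5],[[0,0,0.8],0,0.5],[[0,0,0],0,0.5],[[0,0,0],0,0.5]]}'
python3 -c "
from h import *
rel((.556,-.2285,.0745))"
```

```text
time: 11.22
tcp_pos: [0.5593, -0.2188, 0.2299]
eef_rot: [0.0, 0.146, 0.989, -0.0]
ft_force: [-0.4, -0.3, -0.9]
width: 0.0429
grip_force: 0.0
time: 11.63
tcp_pos: [0.5592, -0.2157, 0.1634]
eef_rot: [-0.001, 0.205, 0.979, 0.0]
ft_force: [-0.0, 0.1, 0.6]
width: 0.0425
grip_force: 0.0
t 11.6333 tcp [ 0.5592 -0.2157  0.1634] yaw_y 66.34 units [-0.08  -0.435  2.963]
```

```bash
python3 -m handwheel '{"commands":[[[-0.08,-0.43,0],0,0.5],[[0,0,0.6],0,0.5],[[0,0,0.6],0,0.5],[[0,0,0.5],0,0.5],[[0,0,0.4],0,0.5],[[0,0,0],0,0.5],[[0,0,0],0,0.5]]}'
python3 - <<'E'
from h import *
rel((.556,-.2285,.0745))
p,d=snap("side",3);cv2.imwrite("pics/c3.png",cv2.resize(p[210:285,300:400,::-1],(800,600),interpolation=cv2.INTER_CUBIC))
E
```

```text
time: 12.22
tcp_pos: [0.5576, -0.2288, 0.1019]
eef_rot: [0.001, 0.205, 0.979, -0.0]
ft_force: [-0.2, 0.4, 0.6]
width: 0.0428
grip_force: 0.0
t 12.2167 tcp [ 0.5576 -0.2288  0.1019] yaw_y 66.38 units [ 0.054 -0.013  0.913]
```

View pics/c3.png

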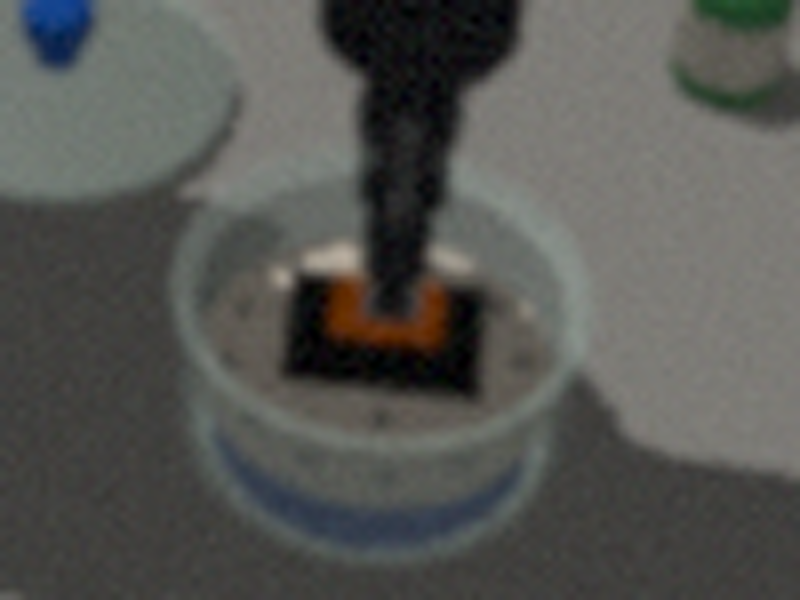

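The fingers straddle the fin's middle (about (390,310) in the crop), well inside the jar's rim.

```bash
python3 -m handwheel '{"commands":[[[0.05,-0.01,0.4],0,0.5],[[0,0,0.3],0,0.5],[[0,0,0.2],0,0.5],[[0,0,0],0,0.5],[[0,0,0],0,0.5]]}'
python3 -c "
from h import *
rel((.556,-.2285,.0745))"
```

```text
time: 12.68
tcp_pos: [0.5559, -0.2277, 0.0737]
eef_rot: [-0.0, 0.205, 0.979, 0.0]
ft_force: [0.2, -0.1, -0.0]
width: 0.0429
grip_force: 0.0
t 12.6833 tcp [ 0.5559 -0.2277  0.0737] yaw_y 66.39 units [-0.013 -0.023 -0.026]
```

```bash
python3 -m handwheel '{"commands":[[[0,0,-0.04],0,0.5],[[0,0,0],0,0.3],[[0,0,0],0,0],[[0,0,0],0,0],[[0,0,0],0,0],[[0,0,0],0,0],[[0,0,0],0,0],[[0,0,0],0,0],[[0,0,0],0,0]]}' 40
python3 -m handwheel '{"commands":[[[0,0,-0.1],0,0],[[0,0,-0.2],0,0],[[0,0,-0.3],0,0],[[0,0,-0.5],0,0],[[0,0,-0.6],0,0],[[0,0,-0.7],0,0],[[0,0,-0.7],0,0],[[0,0,-0.7],0,0],[[0,0,-0.6],0,0],[[0,0,-0.3],0,0],[[0,0,0],0,0]]}'
python3 -c "
from h import *
rel((.566,.2755,.22));print(np.round(robot.observe()['q'],2))"
```

```text
time: 13.43
tcp_pos: [0.5562, -0.2278, 0.0753]
eef_rot: [0.0, 0.205, 0.979, -0.0]
ft_force: [-1.0, -0.8, 5.2]
width: 0.0113
grip_force: 40.2
time: 14.35
tcp_pos: [0.5565, -0.228, 0.2183]
eef_rot: [0.002, 0.205, 0.979, -0.001]
ft_force: [0.4, 0.2, -1.7]
width: 0.0112
grip_force: 39.4
t 14.35 tcp [ 0.5565 -0.228   0.2183] yaw_y 66.39 units [ 6.431 15.505 -0.088]
[-0.53  0.35  0.08  1.29  0.   -0.12]
```

```bash
python3 -m handwheel '{"commands":[[[0,0,-0.3],-0.98,0],[[0,0,-0.3],-0.98,0],[[0,0,-0.1],-0.98,0],[[0,0,0],-0.98,0],[[0,0,0],-0.98,0],[[0,0,0],-0.98,0],[[0,0,0],-0.98,0],[[0,0,0],-0.92,0],[[0,0,0],0,0],[[0,0,0],0,0]]}'
cat > refit.py <<'E'
from h import *
S=np.load("side0.npz");T=np.load("top0.npz")
n0=np.array([-.4006,-.1095,.9097]);P0=np.array([.5676,.2759,.140])
ya=np.array([np.cos(np.radians(105.3)),np.sin(np.radians(105.3)),0]);
for n,D in(("top",T),("side",S)):
    X=cloud(n,D["d"]).reshape(-1,3);a=(X-P0)@ya;r=X-P0-np.outer(a,ya);xa=np.cross(ya,n0);b=r@xa;e=(X-P0)@n0
    k=(abs(a)<.055)&(abs(b)<.046)&(np.hypot(a,b)>.027)&(abs(e)<.015);Y=X[k]
    c=Y.mean(0);v=np.linalg.svd(Y-c)[2][2];v*=np.sign(v[2]);er=(Y-c)@v
    Z=c[2]-((P0-c)[:2]@v[:2])/v[2]
    print(n,k.sum(),"n",v.round(4),"tilt",np.arccos(v[2]).round(3),"az",np.degrees(np.arctan2(v[1],v[0])).round(1),"rms",er.std().round(4),"face z at P0xy",Z.round(4))
E
python3 refit.py; python3 -c "
from h import *
rel((.541,.2686,.2003))"
```

```text
time: 15.18
tcp_pos: [0.5556, -0.2275, 0.2358]
eef_rot: [-0.001, -0.132, 0.991, 0.0]
ft_force: [0.1, 0.6, -0.5]
width: 0.0112
grip_force: 39.3
top 584 n [-0.3987 -0.1085  0.9106] tilt 0.426 az -164.8 rms 0.0028 face z at P0xy 0.1416
side 301 n [-0.3867 -0.1022  0.9165] tilt 0.412 az -165.2 rms 0.0022 face z at P0xy 0.1414
t 15.1833 tcp [ 0.5556 -0.2275  0.2358] yaw_y 105.14 units [-3.853 16.089  1.196]
```

```bash
python3 -m handwheel '{"commands":[[[-0.1,0.4,0],0,0],[[-0.2,0.8,0],0,0],[[-0.22,0.9,0],0,0],[[-0.22,0.9,0],0,0],[[-0.22,0.9,0],0,0],[[-0.22,0.9,0],0,0],[[-0.22,0.9,0],0,0],[[-0.22,0.9,0],0,0],[[-0.22,0.9,0],0,0],[[-0.22,0.9,0],0,0],[[-0.22,0.9,0],0,0],[[-0.22,0.9,0],0,0]]}'
python3 -m handwheel '{"commands":[[[-0.22,0.9,0],0,0],[[-0.22,0.9,0],0,0],[[-0.22,0.9,0],0,0],[[-0.22,0.9,0],0,0],[[-0.22,0.9,0],0,0],[[-0.22,0.9,0],0,0],[[-0.22,0.9,0],0,0],[[-0.1,0.5,0],0,0],[[0,0,0],0,0],[[0,0,0],0,0]]}'
python3 -c "
from h import *
rel((.541,.2686,.2003))
s,d=snap('side',4);t,_=snap('top',4)
cv2.imwrite('pics/c4.png',np.hstack([cv2.resize(s[100:190,265:365,::-1],(400,360),interpolation=2),cv2.resize(t[140:230,190:290,::-1],(400,360),interpolation=2)]))"
```

```text
time: 16.18
tcp_pos: [0.5468, 0.0892, 0.2366]
eef_rot: [-0.0, -0.132, 0.991, 0.0]
ft_force: [0.8, 0.4, -0.2]
width: 0.0114
grip_force: 39.4
time: 17.02
tcp_pos: [0.5406, 0.2978, 0.2364]
eef_rot: [-0.0, -0.133, 0.991, -0.0]
ft_force: [0.1, 0.4, 0.1]
width: 0.011
grip_force: 39.4
t 17.0167 tcp [0.5406 0.2978 0.2364] yaw_y 105.33 units [ 0.242 -0.941  1.202]
```

View pics/c4.png

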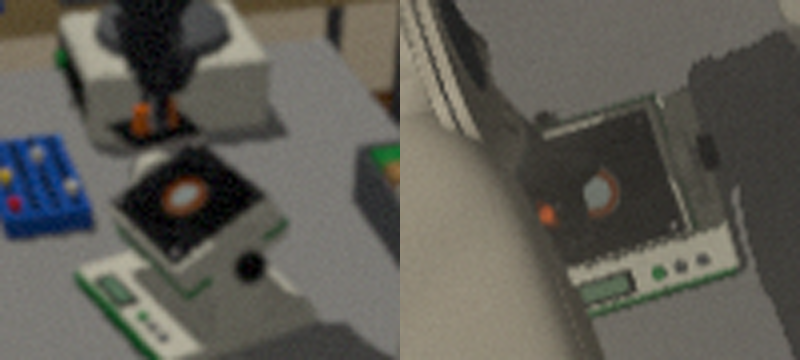

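The slide is in the grip beside the head, at (155,130) in the left crop, and the port (185,195) is unobstructed in the side view.

```bash
python3 -c "
from h import *
rel((.5429,.2692,.1973));rel((.5547,.2724,.1699))"
python3 -m handwheel '{"commands":[[[0.08,-0.3,0],0,0],[[0.08,-0.3,0],0,0],[[0.0,-0.35,0.2],0,0],[[0,0,0.4],0,0],[[0,0,0.4],0,0],[[0,0,0.2],0,0],[[0,0,0],0,0],[[0,0,0],0,0]]}' 20
python3 -c "
from h import *
rel((.5429,.2692,.1973));rel((.5547,.2724,.1699))
o=robot.observe();print(np.round(o['ft_force'],2),np.round(o['torque'],3))"
```

```text
t 17.1167 tcp [0.541  0.2965 0.2366] yaw_y 105.23 units [ 0.178 -0.893  1.312]
t 17.1167 tcp [0.541  0.2965 0.2366] yaw_y 105.23 units [-0.23  -0.893  2.225]
time: 17.78
tcp_pos: [0.5442, 0.2675, 0.2008]
eef_rot: [-0.0, -0.133, 0.991, -0.0]
ft_force: [0.7, 1.1, -0.3]
width: 0.0108
grip_force: 39.4
t 17.7833 tcp [0.5442 0.2675 0.2008] yaw_y 105.24 units [0.027 0.066 0.115]
t 17.7833 tcp [0.5442 0.2675 0.2008] yaw_y 105.24 units [-0.381  0.066  1.028]
[ 0.74  1.1  -0.25] [-0.035 -0.019  0.029]
```

```bash
python3 -m handwheel '{"commands":[[[0.03,0.07,0.1],0,0.1],[[0,0,0],0,0.1],[[0,0,0],0,0.1]]}' 20
python3 -c "
from h import *
rel((.5547,.2724,.1699))"
```

```text
time: 18.03
tcp_pos: [0.5427, 0.2703, 0.1981]
eef_rot: [0.0, -0.133, 0.991, 0.0]
ft_force: [0.7, 0.7, -0.7]
width: 0.0109
grip_force: 39.4
t 18.0333 tcp [0.5427 0.2703 0.1981] yaw_y 105.31 units [-0.405 -0.037  0.94 ]
```

```bash
python3 -m handwheel '{"commands":[[[0,0,0],0,0.128],[[0,0,0],0,0.128],[[0,0,0],0,0.128]]}' 20
python3 -m handwheel '{"commands":[[[0,0,0],0,0.132],[[0,0,0],0,0.132],[[0,0,0],0,0.132]]}' 20
python3 -m handwheel '{"commands":[[[-0.08,0,0.18],0,0.132],[[-0.04,-0.03,0.09],0,0.132],[[0,0,0],0,0.132]]}' 20
python3 -c "
from h import *
rel((.5547,.2724,.1699))
o=robot.observe();print(np.round(o['ft_force'],2),np.round(o['torque'],3))"
```

```text
time: 18.28
tcp_pos: [0.5427, 0.2702, 0.198]
eef_rot: [0.0, -0.133, 0.991, 0.0]
ft_force: [0.8, -1.0, -0.6]
width: 0.0111
grip_force: 39.4
time: 18.53
tcp_pos: [0.5427, 0.2701, 0.1978]
eef_rot: [0.0, -0.133, 0.991, -0.0]
ft_force: [0.9, -0.3, -0.6]
width: 0.0111
grip_force: 28.4
time: 18.78
tcp_pos: [0.5464, 0.27, 0.1886]
eef_rot: [-0.001, -0.133, 0.991, -0.0]
ft_force: [0.6, 0.2, -0.5]
width: 0.0114
grip_force: 28.5
t 18.7833 tcp [0.5464 0.27   0.1886] yaw_y 105.28 units [-0.29   0.004  0.623]
[ 0.56  0.24 -0.46] [ 0.003  0.018 -0.008]
```

```bash
python3 -m handwheel '{"commands":[[[-0.04,0,0.09],0,0.134],[[0,0,0],0,0.134],[[0,0,0],0,0.134]]}' 20
python3 -m handwheel '{"commands":[[[-0.04,0,0.09],0,0.134],[[0,0,0],0,0.134],[[0,0,0],0,0.134]]}' 20
python3 -c "
from h import *
rel((.5547,.2724,.1699))
o=robot.observe();print(np.round(o['ft_force'],2),np.round(o['torque'],3))"
```

```text
time: 19.03
tcp_pos: [0.5475, 0.2705, 0.1868]
eef_rot: [-0.0, -0.133, 0.991, -0.0]
ft_force: [-0.1, 0.4, -0.9]
width: 0.0116
grip_force: 21.8
time: 19.28
tcp_pos: [0.5488, 0.2708, 0.1845]
eef_rot: [0.0, -0.133, 0.991, 0.0]
ft_force: [-0.9, 0.2, 3.2]
width: 0.0113
grip_force: 22.2
t 19.2833 tcp [0.5488 0.2708 0.1845] yaw_y 105.29 units [-0.205 -0.002  0.487]
[-0.9   0.19  3.19] [-0.077  0.11   0.041]
```

```bash
python3 -m handwheel '{"commands":[[[0,0,0],0,0.1365],[[-0.03,0,0.07],0,0.1365],[[0,0,0],0,0.1365]]}' 20
python3 -m handwheel '{"commands":[[[-0.03,0,0.07],0,0.1365],[[0,0,0],0,0.1365],[[-0.03,0,0.07],0,0.1365],[[0,0,0],0,0.1365],[[0,0,0],0,0.1365]]}' 20
python3 - <<'E'
from h import *
rel((.5547,.2724,.1699))
o=robot.observe();print(np.round(o['ft_force'],2),np.round(o['torque'],3))
s,d=snap('side',5);cv2.imwrite('pics/c5.png',cv2.resize(s[115:175,275:355,::-1],(800,600),interpolation=2))
E
```

```text
time: 19.53
tcp_pos: [0.5494, 0.271, 0.1822]
eef_rot: [-0.0, -0.133, 0.991, 0.0]
ft_force: [-2.5, 0.2, 4.6]
width: 0.0118
grip_force: 14.2
time: 19.95
tcp_pos: [0.5497, 0.2711, 0.1782]
eef_rot: [-0.001, -0.133, 0.991, -0.0]
ft_force: [-10.2, -2.9, 6.6]
width: 0.0117
grip_force: 15.0
t 19.95 tcp [0.5497 0.2711 0.1782] yaw_y 105.3 units [-0.172 -0.003  0.275]
[-10.24  -2.85   6.61] [-0.547  1.809 -0.022]
```

View pics/c5.png

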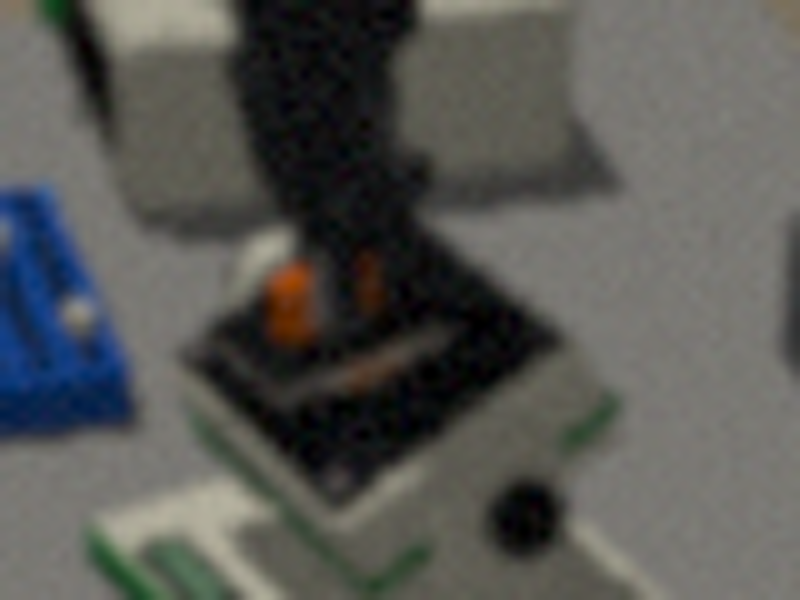

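The slide has begun to swing. Its lower edge, from (285,395) to (450,330) in the crop, rides over the ring, but the upper edge jams by friction because I was driving it up the slope. I will lift, shift up the slope, and press while drawing back down it so the friction helps it swing.

```bash
python3 -m handwheel '{"commands":[[[0.08,0,-0.15],0,0.1365],[[0.04,0,-0.25],0,0.1365],[[0,0,-0.25],0,0.1365],[[-0.3,0,-0.1],0,0.1365],[[-0.3,0,0],0,0.1365],[[0,0,0],0,0.1365],[[0,0,0],0,0.1365]]}' 20
python3 - <<'E'
from h import *
rel((.5547,.2724,.1699))
o=robot.observe();print(np.round(o['ft_force'],2),np.round(o['torque'],3))
s,d=snap('side',6);cv2.imwrite('pics/c6.png',cv2.resize(s[115:175,275:355,::-1],(800,600),interpolation=2))
E
```

```text
time: 20.58
tcp_pos: [0.5656, 0.2753, 0.2]
eef_rot: [-0.0, -0.133, 0.991, -0.0]
ft_force: [0.8, -0.3, -1.4]
width: 0.0118
grip_force: 13.8
t 20.5833 tcp [0.5656 0.2753 0.2   ] yaw_y 105.28 units [3.740e-01 1.000e-03 1.002e+00]
[ 0.76 -0.28 -1.35] [0.046 0.058 0.017]
```

View pics/c6.png

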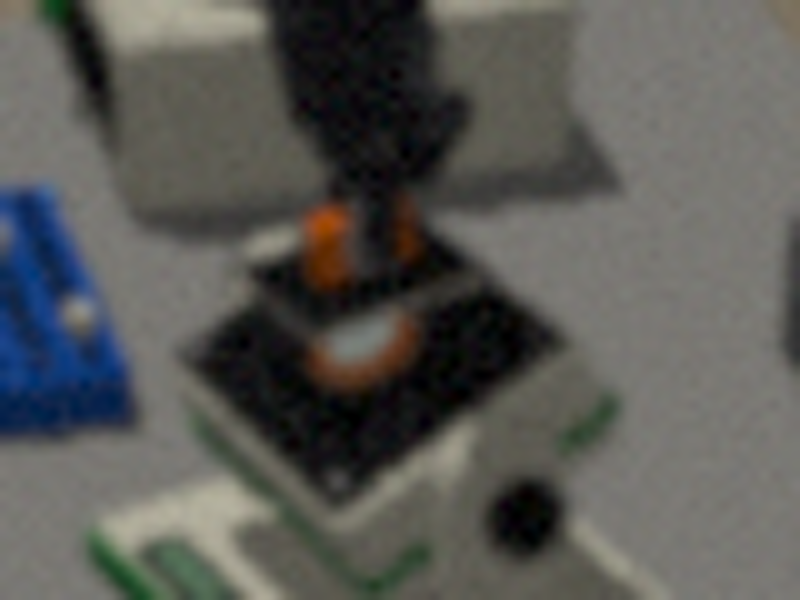

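The slide is still held above the port, its near edge running from (315,340) to (485,275) in the crop, and the head keeps its angle.

```bash
cat > tilt.py <<'E'
from h import *
def edge(tcp,phi,h=.0313,yaw=105.3):
    a=np.radians(yaw-90);xh=np.array([np.cos(a),np.sin(a),0]);y=np.array([-np.sin(a),np.cos(a),0]);z=np.array([0,0,1.])
    xs=np.cos(phi)*xh+np.sin(phi)*z;ns=-np.sin(phi)*xh+np.cos(phi)*z
    c=np.array(tcp)-h*ns;return proj("side",[c-.04*xs-.03*y,c+.04*xs-.03*y,c-.04*xs+.03*y,c+.04*xs+.03*y]).round(1)
if __name__=="__main__":
    p=st()[1]
    for f in(0,.1,.2,.3,.4,.5): print(f,((edge(p,f)-[275,115])*10).round(0).tolist())
E
python3 tilt.py
python3 -m handwheel '{"commands":[[[0,0,0.15],0,0.1365],[[0.02,0,0.1],0,0.1365],[[0.04,0,0.07],0,0.1365],[[0.04,0,0.07],0,0.1365],[[0,0,0],0,0.1365]]}' 20
python3 -c "
from h import *
rel((.5547,.2724,.1699))"
```

```text
0 [[304.0, 340.0], [475.0, 291.0], [232.0, 274.0], [400.0, 228.0]]
0.1 [[312.0, 346.0], [482.0, 280.0], [239.0, 281.0], [406.0, 217.0]]
0.2 [[320.0, 352.0], [487.0, 269.0], [247.0, 286.0], [412.0, 207.0]]
0.3 [[328.0, 356.0], [492.0, 258.0], [256.0, 290.0], [416.0, 195.0]]
0.4 [[338.0, 359.0], [496.0, 246.0], [265.0, 293.0], [419.0, 184.0]]
0.5 [[348.0, 361.0], [498.0, 235.0], [275.0, 295.0], [422.0, 173.0]]
time: 21.05
tcp_pos: [0.5617, 0.2744, 0.1882]
eef_rot: [-0.001, -0.133, 0.991, -0.0]
ft_force: [-0.2, 0.1, -1.0]
width: 0.0118
grip_force: 13.8
t 21.05 tcp [0.5617 0.2744 0.1882] yaw_y 105.29 units [ 0.242 -0.002  0.61 ]
```

```bash
python3 -m handwheel '{"commands":[[[0.02,0,0.07],0,0.1365],[[0,0,0],0,0.1365],[[0.03,0,0.07],0,0.1365],[[0,0,0],0,0.1365],[[0,0,0],0,0.1365]]}' 20
python3 -m handwheel '{"commands":[[[0.03,0,0.07],0,0.1365],[[0,0,0],0,0.1365],[[0.03,0,0.07],0,0.1365],[[0,0,0],0,0.1365],[[0,0,0],0,0.1365]]}' 20
python3 -c "
from h import *
rel((.5547,.2724,.1699))
o=robot.observe();print(np.round(o['ft_force'],2),np.round(o['torque'],3))"
```

```text
time: 21.47
tcp_pos: [0.5608, 0.2741, 0.1845]
eef_rot: [-0.0, -0.133, 0.991, -0.0]
ft_force: [0.7, -0.6, -0.9]
width: 0.0117
grip_force: 13.8
time: 21.88
tcp_pos: [0.5592, 0.2737, 0.1807]
eef_rot: [0.0, -0.133, 0.991, 0.0]
ft_force: [0.6, -0.4, 2.1]
width: 0.0118
grip_force: 14.4
t 21.8833 tcp [0.5592 0.2737 0.1807] yaw_y 105.29 units [ 0.157 -0.001  0.36 ]
[ 0.59 -0.45  2.13] [ 0.035 -0.197  0.016]
```

```bash
python3 -m handwheel '{"commands":[[[0.03,0,0.07],0,0.1365],[[0,0,0],0,0.1365],[[0.03,0,0.07],0,0.1365],[[0,0,0],0,0.1365],[[0,0,0],0,0.1365]]}' 20
python3 -m handwheel '{"commands":[[[0.03,0,0.07],0,0.1365],[[0,0,0],0,0.1365],[[0,0,0],0,0.1365]]}' 20
python3 - <<'E'
from h import *
rel((.5547,.2724,.1699))
o=robot.observe();print(np.round(o['ft_force'],2),np.round(o['torque'],3))
s,d=snap('side',7);cv2.imwrite('pics/c7.png',cv2.resize(s[115:175,275:355,::-1],(800,600),interpolation=2))
E
python3 tilt.py
```

```text
time: 22.3
tcp_pos: [0.5575, 0.2732, 0.1763]
eef_rot: [0.0, -0.133, 0.991, 0.0]
ft_force: [0.7, -0.2, 3.2]
width: 0.0122
grip_force: 14.9
time: 22.55
tcp_pos: [0.5566, 0.273, 0.1742]
eef_rot: [0.0, -0.133, 0.991, 0.0]
ft_force: [0.3, 0.1, 5.3]
width: 0.012
grip_force: 15.2
t 22.55 tcp [0.5566 0.273  0.1742] yaw_y 105.29 units [ 0.066 -0.001  0.143]
[0.26 0.11 5.31] [ 0.074 -0.318  0.005]
0 [[285.0, 401.0], [455.0, 351.0], [214.0, 334.0], [381.0, 287.0]]
0.1 [[293.0, 407.0], [462.0, 340.0], [221.0, 340.0], [387.0, 276.0]]
0.2 [[301.0, 412.0], [467.0, 329.0], [229.0, 345.0], [393.0, 266.0]]
0.3 [[309.0, 416.0], [472.0, 318.0], [238.0, 349.0], [397.0, 255.0]]
0.4 [[319.0, 419.0], [475.0, 307.0], [247.0, 352.0], [400.0, 244.0]]
0.5 [[328.0, 421.0], [478.0, 296.0], [257.0, 354.0], [403.0, 233.0]]
```

View pics/c7.png

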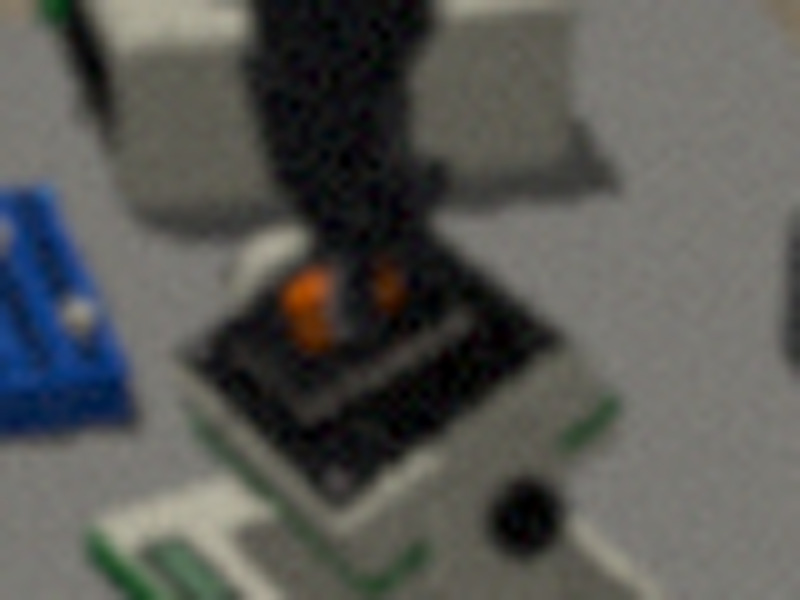

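The slide has swung to about 0.3 rad, with its near edge from (310,415) to (470,315) in the crop. It covers the ring, and the head is unmoved. I'll carry on pressing.

```bash
python3 -m handwheel '{"commands":[[[0.03,0,0.06],0,0.1365],[[0,0,0],0,0.1365],[[0.02,0,0.06],0,0.1365],[[0,0,0],0,0.1365],[[0,0,0],0,0.1365]]}' 20
python3 -m handwheel '{"commands":[[[0,0,0.05],0,0.1365],[[0,0,0],0,0.1365],[[0,0,0],0,0.1365]]}' 20
python3 - <<'E'
from h import *
rel((.5547,.2724,.1699))
o=robot.observe();print(np.round(o['ft_force'],2),np.round(o['torque'],3))
E
```

```text
time: 23.02
tcp_pos: [0.555, 0.2726, 0.1706]
eef_rot: [-0.0, -0.133, 0.991, 0.0]
ft_force: [1.2, -0.5, 5.5]
width: 0.0119
grip_force: 15.7
time: 23.27
tcp_pos: [0.5549, 0.2725, 0.1692]
eef_rot: [-0.0, -0.133, 0.991, 0.0]
ft_force: [-0.4, -0.1, 7.9]
width: 0.0118
grip_force: 15.9
t 23.2667 tcp [0.5549 0.2725 0.1692] yaw_y 105.29 units [ 0.009 -0.002 -0.022]
[-0.38 -0.09  7.87] [ 0.071 -0.088  0.034]
```

```bash
python3 -m handwheel '{"commands":[[[-0.01,0,0.04],0,0.1365],[[0,0,0],0,0.1365],[[0,0,0],0,0.1365]]}' 20
python3 -m handwheel '{"commands":[[[-0.01,0,0.04],0,0.1365],[[0,0,0],0,0.1365],[[0,0,0],0,0.1365]]}' 20
python3 - <<'E'
from h import *
rel((.5547,.2724,.1699))
o=robot.observe();print(np.round(o['ft_force'],2),np.round(o['torque'],3))
snap('side',8)
p=np.load('side8.npz')['p'];g=cv2.cvtColor(p,6)[140:166,285:330];print(g[::1,::1].max(), blobs(mask(p,(4,100,60),(20,255,255)),(280,125,335,165),2))
E
python3 tilt.py
```

```text
time: 23.52
tcp_pos: [0.5552, 0.2726, 0.1682]
eef_rot: [0.0, -0.133, 0.991, 0.0]
ft_force: [-1.6, 0.3, 7.7]
width: 0.0113
grip_force: 16.2
time: 23.77
tcp_pos: [0.5554, 0.2726, 0.1677]
eef_rot: [0.0, -0.133, 0.991, 0.0]
ft_force: [-3.4, -1.4, 13.1]
width: 0.0116
grip_force: 17.2
t 23.7667 tcp [0.5554 0.2726 0.1677] yaw_y 105.29 units [ 0.023 -0.    -0.073]
[-3.39 -1.41 13.08] [-0.268  0.546  0.013]
173 [([305.4, 146.83], 35), ([313.4, 144.2], 5)]
0 [[283.0, 416.0], [452.0, 365.0], [212.0, 349.0], [378.0, 301.0]]
0.1 [[290.0, 422.0], [459.0, 355.0], [219.0, 355.0], [385.0, 291.0]]
0.2 [[298.0, 427.0], [464.0, 344.0], [227.0, 360.0], [390.0, 280.0]]
0.3 [[307.0, 431.0], [469.0, 333.0], [236.0, 364.0], [394.0, 269.0]]
0.4 [[316.0, 434.0], [472.0, 322.0], [245.0, 367.0], [397.0, 258.0]]
0.5 [[326.0, 435.0], [475.0, 311.0], [254.0, 369.0], [400.0, 247.0]]
```

```bash
python3 -c "
import cv2
s=cv2.imread('pics/side8.png');cv2.imwrite('pics/c8.png',cv2.resize(s[130:166,285:333],(800,600),interpolation=2))"
```

```text
(no output)
```

View pics/c8.png

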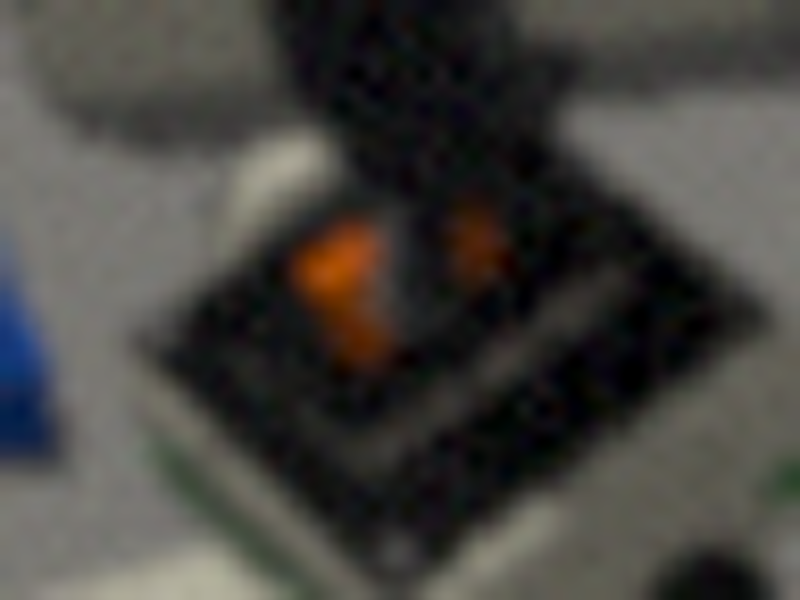

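The slide's near edge, (350,465) to (635,265), runs parallel to the face's edge, (385,585) to (765,310). No ring shows, and the steep rise in force points to a flush fit. One slightly firmer press should confirm it.

```bash
python3 -m handwheel '{"commands":[[[-0.01,0,0.025],0,0.1365],[[0,0,0],0,0.1365],[[0,0,0],0,0.1365],[[0,0,0],0,0.1365]]}' 20
python3 - <<'E'
from h import *
o=robot.observe();print(np.round(o['ft_force'],2),np.round(o['torque'],3),o['tcp_pos'])
n=np.array([-.394,-.106,.913]);s,d=snap('side',9);X=cloud('side',d).reshape(-1,3)
P=np.array([.567,.2757,.1413]);ya=np.array([np.cos(np.radians(105.3)),np.sin(np.radians(105.3)),0]);xa=np.cross(ya,n)
a=(X-P)@ya;b=(X-P)@xa;e=(X-P)@n
def fit(k,nm):
    Y=X[k]
    for _ in range(3):
        c=Y.mean(0);v=np.linalg.svd(Y-c)[2][2];v*=np.sign(v[2]);r=(Y-c)@v;Y=Y[abs(r)<2.5*r.std()]
    print(nm,len(Y),"tilt",np.arccos(v[2]).round(3),"n",v.round(3),"height",((c-P)@n).round(4),"rms",r.std().round(4))
fit((abs(a)<.055)&(abs(b)<.046)&((a<-.034)|(b<-.045))&(abs(e)<.012),"face strip")
fit((abs(a)<.026)&(a<-.012)&(abs(b)<.034)&(abs(e-.008)<.012),"slide back near side")
k=(a<-.012)&(a>-.026)&(abs(e-.008)<.02)
for lo in np.arange(-.035,.035,.01): 
    q=k&(b>=lo)&(b<lo+.01); print(lo.round(3),q.sum(),np.median(e[q]).round(4) if q.any() else '')
E
```

```text
time: 24.15
tcp_pos: [0.5554, 0.2726, 0.1677]
eef_rot: [0.0, -0.133, 0.991, 0.0]
ft_force: [-6.9, -3.2, 19.9]
width: 0.0117
grip_force: 18.1
[-6.92 -3.15 19.87] [-0.405  1.203  0.026] [0.55536436 0.27259126 0.16767329]
face strip 86 tilt 0.423 n [-0.403 -0.08   0.912] height -0.0003 rms 0.0021
slide back near side 41 tilt 0.437 n [-0.37  -0.204  0.906] height 0.0077 rms 0.0019
-0.035 8 0.0073
-0.025 6 0.0098
-0.015 12 0.0089
-0.005 11 0.0081
0.005 4 0.0082
0.015 5 0.0074
0.025 6 0.0081
0.035 1 -0.005
```

The slide's back sits a uniform 8 mm above the face and its tilt matches, so it is flush. I'll ease the push slightly and hand in.

```bash
python3 -m handwheel '{"commands":[[[0,0,-0.012],0,0.1365],[[0,0,0],0,0.1365],[[0,0,0],0,0.1365],[[0,0,0],0,0.1365],[[0,0,0],0,0.1365],[[0,0,0],0,0.1365]]}' 20
python3 -c "
from rig import robot
o=robot.observe();print(o['ft_force'],o['grip_force'])
if o['ft_force'][2]>11: print(robot.close_job())"
```

```text
time: 24.7
tcp_pos: [0.5554, 0.2726, 0.1677]
eef_rot: [0.0, -0.133, 0.991, -0.0]
ft_force: [-5.9, -2.1, 16.6]
width: 0.0117
grip_force: 17.7
[-5.85706945 -2.0558166  16.62091479] 17.731054862961173
the job is handed in; nothing more can be done
None
```

The job is handed in at 24.7 s: the lid stands upright on clear bench, and the slide is gripped and held flush over the port at about 18 N with the head's angle unchanged; the verdict was not shown.

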